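# Line up the sample jars by height beside the vortex mixer

### The job

Line the four white-capped amber jars up in order of height on the row of black rubber discs, one jar upright in the middle of each disc: the shortest next to the round white vortex mixer, the tallest at the other end of the row. Keep the jars upright as you move them, and do not shift the little white tube rack that stands among them.

Things in the scene. Friction and masses are not known exactly. Their poses are not given: they have to be found in the camera images.
- jar_a: loose straight-sided amber glass jar with a paper label and a ribbed white screw cap, 50 mm high in all, cap 46 mm across and 22 mm high at the top, glass below it 43 mm across, about 60 g; origin: centre of its underside, z up. Starts upright on the bench (z = 0). The shortest of the four.
- jar_b: loose straight-sided amber glass jar with a paper label and a ribbed white screw cap, 68 mm high in all, cap 34 mm across and 22 mm high at the top, glass below it 31 mm across, about 60 g; origin: centre of its underside, z up. Starts upright on the bench (z = 0).
- jar_c: loose straight-sided amber glass jar with a paper label and a ribbed white screw cap, 88 mm high in all, cap 50 mm across and 22 mm high at the top, glass below it 47 mm across, about 130 g; origin: centre of its underside, z up. Starts upright on the bench (z = 0).
- jar_d: loose straight-sided amber glass jar with a paper label and a ribbed white screw cap, 110 mm high in all, cap 40 mm across and 22 mm high at the top, glass below it 37 mm across, about 120 g; origin: centre of its underside, z up. Starts upright on the bench (z = 0). The tallest of the four.
- disc_1: one of four identical fixed black rubber discs, 56 mm across and 3 mm thick, standing in a straight row 85 mm apart on a fixed grey tray (350 x 100 x 6 mm, thin rims up to 9 mm); origin: centre of its underside, 6 mm above the bench, so its top is 3 mm above the origin (9 mm above the bench). The numbers do not follow the order along the row; all start empty.
- disc_2: one of four identical fixed black rubber discs, 56 mm across and 3 mm thick, standing in a straight row 85 mm apart on a fixed grey tray (350 x 100 x 6 mm, thin rims up to 9 mm); origin: centre of its underside, 6 mm above the bench, so its top is 3 mm above the origin (9 mm above the bench). The numbers do not follow the order along the row; all start empty.
- disc_3: one of four identical fixed black rubber discs, 56 mm across and 3 mm thick, standing in a straight row 85 mm apart on a fixed grey tray (350 x 100 x 6 mm, thin rims up to 9 mm); origin: centre of its underside, 6 mm above the bench, so its top is 3 mm above the origin (9 mm above the bench). The numbers do not follow the order along the row; all start empty.
- disc_4: one of four identical fixed black rubber discs, 56 mm across and 3 mm thick, standing in a straight row 85 mm apart on a fixed grey tray (350 x 100 x 6 mm, thin rims up to 9 mm); origin: centre of its underside, 6 mm above the bench, so its top is 3 mm above the origin (9 mm above the bench). The numbers do not follow the order along the row; all start empty.
- mixer: fixed white vortex mixer, a round cone-shaped base 100 mm across with a black rubber cup on top, 70 mm high; origin: centre of its underside, on the bench. It stands in line with the row of discs, at one end of it or the other, 115 mm from the centre of the nearest disc. (A yellow box of pipette tips, 85 x 85 x 61 mm, stands in the same way at the other end.)
- tube_rack: small loose white rack with grey-capped sample tubes standing in it, 60 x 44 mm (its x, y) and 39 mm high, 150 g; origin: centre of its underside. A bystander among the jars, to be left alone.
There are look-alikes about, which are no part of the job. What is shaped like the mixer but pink or turquoise is not meant. What is shaped like the jar_a but pink is not meant.

How it is judged:
By the outcome, as a careful person would: the job done as asked, in the order asked, and still so for the second after the job is handed in, with the robot touching nothing.
It also fails if it takes over 112 s, if anything falls off the work surface, if the arm or the gripper's body presses on something with over 40 N, if the wrist force passes 120 N, or if a joint passes its speed limit or range.

### The arm

A 6-joint arm with a two-finger parallel gripper is mounted at the origin on the work surface. World frame = base frame: x ahead of the robot, y to its left, z up, the work surface at z = 0. Lengths are in m, angles in rad, forces in N, time in s.
With the tool pointing down it reaches from about 0.25 to 0.775 m from the base axis. Payload 4 kg.
Tool frame: the origin (TCP) lies at the very end of the fingers, on their centre line; the grasp point (between the pads) lies 19 mm behind it (tcp_to_grasp is the distance from the TCP to the grasp point, in m); z points along the fingers, y is the line along which they close (so a half turn about z gives the same grasp; the last joint's range is limited). The gripper opens to 94 mm and grips with 3 to 60 N. Pads are 16 mm wide; open, the fingers measure 119 mm over their backs; the gripper's body (75 mm by 177 mm) begins 78 mm behind the grasp point.
Start: joints at [1.154, 0.087, 1.371, -0, 1.684, -0.103], TCP at [0.17, 0.523, 0.206] pointing down, gripper open.
Joint ranges: [-3.1, 3.1], [-0.76, 2.03], [0.27, 2.55], [-1.08, 4.22], [0.17, 2.65], [-2.57, 2.57]. Speed limits (rad/s): [2.79, 2.79, 3.14, 3.14, 3.14, 3.14].

### API

Orientations are given as [roll, pitch, yaw] about the fixed x, y, z axes, in that order (R = Rz(yaw) Ry(pitch) Rx(roll)).
In Python, from bench import * gives the robot as it stands.
- The arm moves only by the tool shift_gripper, called after "Emit:" by a JSON object that holds its "name" and its "arguments". Schema: {"type":"object","properties":{"ticks":{"type":"array","items":{"type":"object","properties":{"finger_gap":{"type":"number"},"pos":{"type":"array","items":{"type":"number"},"minItems":3,"maxItems":3},"turn":{"type":"number"}},"additionalProperties":false,"required":["finger_gap"]},"minItems":1,"maxItems":20},"only":{"type":"string"},"quiet":{"type":"boolean"},"lines":{"type":"string"}},"required":["ticks"],"additionalProperties":false}. ticks is a list of rows, 1 to 20 of them, each an object with the fields finger_gap (the finger opening in m), pos (a list: dx, dy, dz in m), turn (a turn about the tool's z in rad); a field left out counts as zero (the opening has to be given); each row shifts and turns the commanded pose from where the row before left it, along the tool's axes as they then stand; what a row does not reach is not made up. A row lasts 1/12 s, in which the tool goes at most 0.0417 m and 0.125 rad, less where a joint would pass 70% of its speed; a pose out of reach is approached as far as the arm can. The fingers move at their own pace and stop on an object; the grip force is fixed at half the most. Time passes only in rows, so rows that do not move let the fingers close. The tool returns the time, the measured TCP pose, the force, the opening and the grip force at its end. only (a regular expression) keeps the lines of the reply that match it, lines (a string "A,B") keeps lines A to B, and quiet returns only ok. Input that does not fit is refused with a message, and nothing moves.
- get_obs(): the state, without advancing time (a new reading comes with each control period).
- snapshot(name): name is "scene" or "top"; returns a dict with "color" (384x512x3 uint8, blue, green, red), "fx", "fy", "cx", "cy" (pixels), "extrinsics" (4x4, takes a point from world to camera coordinates). Camera axes: x right, y down, z forward; pixel columns grow to the right and rows downward; lengths in m; the calibration is good to about 2 mm. A picture is of the moment at which its call begins. There is no depth.
- close_job(): hands the job in; it is judged then, once.
The state is a dict: "time": time; "joint_positions": joint angles; "qvel": joint speeds; "joint_torque": joint torques, N m; "tool_pos": TCP position; "ee_rot": TCP orientation; "wrist_force": force on the tool from outside, world axes, zero at the start; "wrist_torque": the same for the moment, N m; "width": finger opening in m; "finger_force": force on a finger pad.
Only numpy, scipy, OpenCV 4.12 (cv2) and the standard library are available. Lean on these libraries where they do the work, as an engineer would, in place of code of your own. Each camera call takes 0.05 s, during which the arm holds its last target. There are 200 camera calls.

## Working session

There is one attempt and no reset: what is moved stays moved. The work goes in short steps, Python scripts to look and compute and a tool call to move; the robot and the scene stay as the last step left them, time stands still between calls to the robot, and variables do not carry over. Pictures are saved under pics/ and viewed, at most 14 in all, crops included, and the job is handed in when it is done.

```bash
mkdir -p pics
```

Create h.py:
```python
from bench import *
import numpy as np, cv2
def shot(n,f):
    s=snapshot(n); cv2.imwrite('pics/'+f,s['color']); np.savez('pics/'+n+'.npz',**s); return s
def load(n): return np.load('pics/'+n+'.npz')
def ray(s,u,v,z):
    E=s['extrinsics'];R=E[:3,:3];t=E[:3,3];c=-R.T@t
    d=R.T@np.array([(u-s['cx'])/s['fx'],(v-s['cy'])/s['fy'],1]); return c+d*(z-c[2])/d[2]
def proj(s,p):
    q=s['extrinsics'][:3,:3]@np.array(p)+s['extrinsics'][:3,3]; return s['fx']*q[0]/q[2]+s['cx'],s['fy']*q[1]/q[2]+s['cy']
```

Run:
```python
from h import *
for n in('scene','top'):
    s=shot(n,n+'0.png'); cv2.imwrite('pics/%s0b.png'%n,cv2.resize(s['color'],(796,597),interpolation=cv2.INTER_CUBIC))
    E=s['extrinsics'];print(n,-E[:3,:3].T@E[:3,3],s['fx'],s['cx'],s['cy'],E[:3,:3].round(3).tolist())
print(get_obs())
```

```text
scene [0.98100991 0.36175475 0.6648057 ] 379.0098126412651 250.67308528429123 188.42244659029262 [[-0.706, 0.708, -0.012], [0.545, 0.532, -0.649], [-0.453, -0.464, -0.761]]
top [ 0.42674896 -0.01330611  1.10025655] 381.2397016179806 254.2011279016304 194.76434800373795 [[-0.003, -1.0, 0.018], [-0.986, -0.0, -0.17], [0.17, -0.018, -0.985]]
{'time': 0.1, 'joint_positions': array([ 1.15388093e+00,  8.78844273e-02,  1.37205506e+00, -1.19715320e-05,
        1.68358774e+00, -1.03089772e-01]), 'qvel': array([ 0.00167811, -0.00276025, -0.00264113,  0.00159559, -0.00028755,
        0.00080433]), 'joint_torque': array([ 1.77702110e-03, -3.41249943e+01, -3.03302264e+01,  7.19266618e-02,
        3.03795724e-02, -7.92815490e-05]), 'tool_pos': array([0.16959475, 0.52270077, 0.20444377]), 'ee_rot': array([-3.13966712e+00, -1.87247450e-04,  2.82776551e+00]), 'wrist_force': array([-0.99974697, -0.0567424 ,  0.05971141]), 'wrist_torque': array([-0.0235284 , -0.02310199,  0.02000218]), 'finger_force': 0.0, 'width': 0.09411266372165213}
```

View pics/top0b.png

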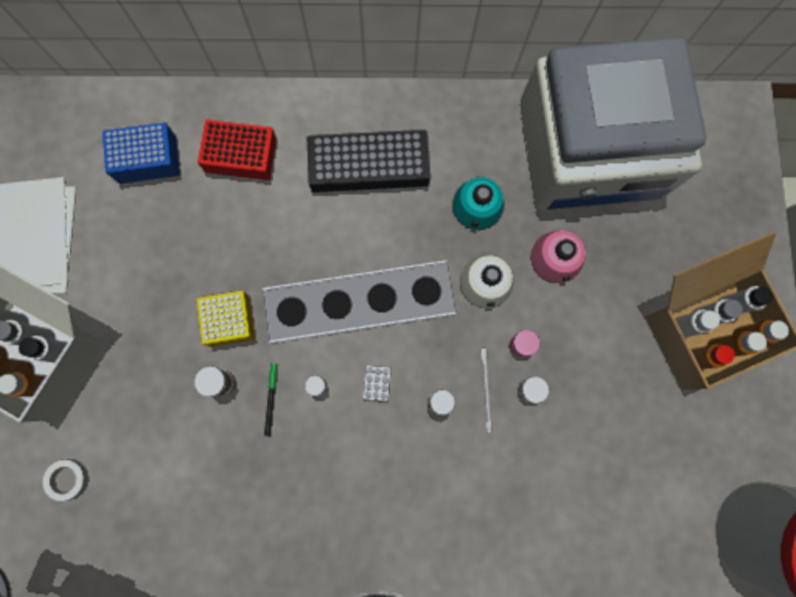

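View pics/scene0b.png

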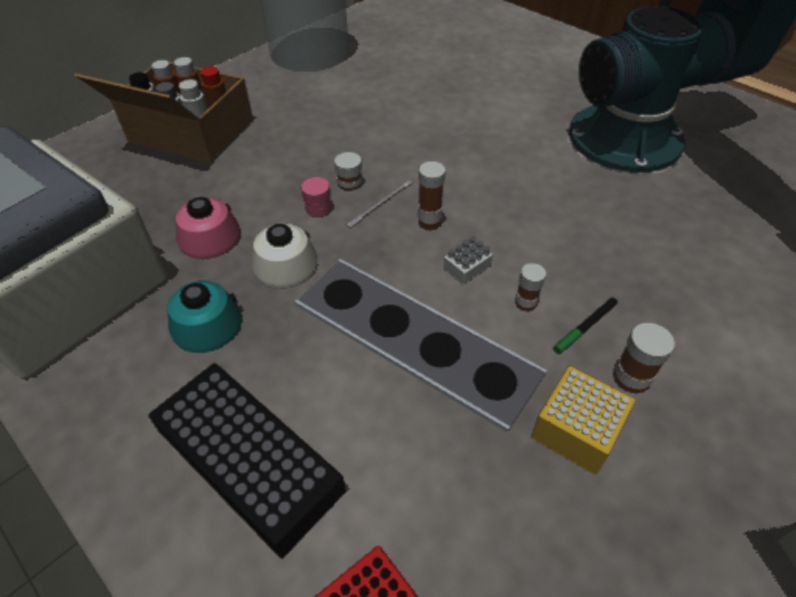

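The top view (796-px scale) shows:
- **Jars:** jar_c (211,381), jar_b (316,386), jar_d (442,403) and jar_a (535,390).
- **Other items:** rack (377,384), discs from (291,311) to (427,291), and the tip box (224,317).
- **Mixer candidates:** white (487,280), turquoise (478,203) and pink (558,256). The white one fits, because it is white and in line with the row.
- **jar_a candidates:** white cap (535,390) and pink (525,344). The white-capped one is meant.

I'll confirm in a crop and measure.

Run:
```python
from h import *
s=load('top');c=s['color']
cv2.imwrite('pics/c1.png',cv2.resize(c[150:280,120:365],None,fx=3.2,fy=3.2,interpolation=cv2.INTER_CUBIC))
hsv=cv2.cvtColor(c,cv2.COLOR_BGR2HSV)
def blob(m,u,v,r):
    k=np.zeros_like(m);cv2.circle(k,(int(u),int(v)),r,255,-1)
    n,l,st,ce=cv2.connectedComponentsWithStats(m&k); i=1+np.argmax(st[1:,4]); return ce[i],st[i]
w=cv2.inRange(hsv,(0,0,135),(180,60,255)); d=cv2.inRange(hsv,(0,0,0),(180,255,55))
k=1.5547
for n,u,v,z in(('c',211,381,.088),('b',316,386,.068),('d',442,403,.110),('a',535,390,.05),('mix',487,280,.03)):
    ce,st=blob(w,u/k,v/k,22 if n=='mix' else 17); p=ray(s,*ce,z);e=ray(s,ce[0]+1,ce[1],z)
    print(n,ce.round(1),st,p.round(4),'diam mm',st[2:4]*abs(e[1]-p[1])*1000)
D=[]
for u,v in((291,311),(337,304),(382,297),(427,291)):
    ce,st=blob(d,u/k,v/k,14);p=ray(s,*ce,.009);D.append(p);print('disc',ce.round(1),st,p.round(4))
D=np.array(D);print(np.linalg.norm(np.diff(D,axis=0),axis=1)); print('rowdir',np.polyfit(D[:,1],D[:,0],1))
sc=load('scene')
for p in D: print('scene px', np.array(proj(sc,p))*k)
```

```text
c [133.9 244.9] [125 236  19  19 295] [0.4675 0.2838 0.088 ] diam mm [49.5183151 49.5183151]
b [200.2 250.4] [192 241  17  22 185] [0.4535 0.1125 0.068 ] diam mm [45.35177838 58.69053673]
d [284.4 258.1] [277 251  16  16 197] [ 0.4321 -0.1085  0.11  ] diam mm [41.12745725 41.12745725]
a [344.4 250.1] [336 242  17  17 227] [ 0.4536 -0.2793  0.05  ] diam mm [46.77014493 46.77014493]
mix [314.6 178. ] [301 164  29  28 480] [ 0.6599 -0.2071  0.03  ] diam mm [83.75452384 80.86643681]
disc [187.  200.1] [178 192  18  18 249] [0.5987 0.1609 0.009 ]
disc [216.2 195.7] [208 187  18  18 249] [0.6118 0.0767 0.009 ]
disc [245.2 191.3] [237 183  17  18 246] [ 0.6246 -0.0072  0.009 ]
disc [273.8 186.9] [265 179  18  17 244] [ 0.6377 -0.0906  0.009 ]
[0.08520675 0.08489672 0.08439796]
rowdir [-0.15481644  0.62362279]
scene px [493.98557837 377.82343576]
scene px [438.8375228  346.53713209]
scene px [388.39515146 317.70061216]
scene px [341.8853522  291.42472882]
```

View pics/c1.png

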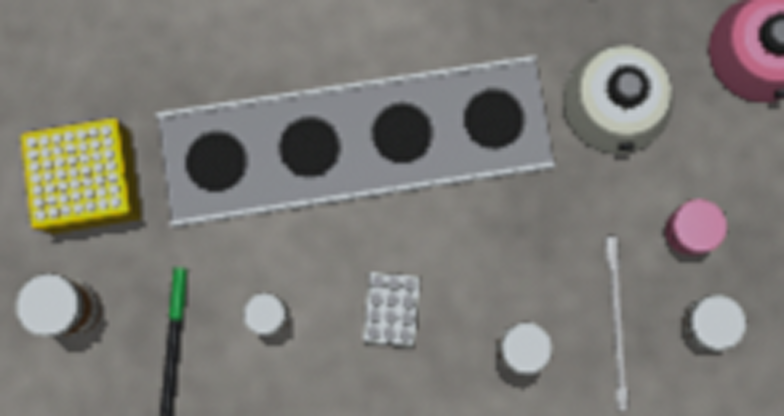

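The crop confirms the white mixer at (625,90) in line with the row, the pink jar at (697,227) separate, and jar_a at (718,322). The scene view agrees with the disc positions to about 2 mm, and spacing is 85 mm. First I'll turn the tool so it closes across the row, and fix jar_b's centre.

Add to h.py:
```python
def rel(x,y,z=None):
    o=get_obs(); a=o['ee_rot'][2]; p=o['tool_pos']; d=np.array([x,y])-p[:2]
    print('t %.1f'%o['time'],'pos',p.round(4),'rpy',o['ee_rot'].round(3),'w %.4f'%o['width'],'tool dx %.4f dy %.4f'%(d@[np.cos(a),np.sin(a)],d@[np.sin(a),-np.cos(a)]),'' if z is None else 'dz %.4f'%(p[2]-z))
```

```text
(no output)
```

Emit:
{"name": "shift_gripper", "arguments": {"ticks": [{"finger_gap":0.08,"turn":0.12},{"finger_gap":0.08,"turn":0.12},{"finger_gap":0.08,"turn":0.12},{"finger_gap":0.08,"turn":0.12},{"finger_gap":0.08,"turn":0.12},{"finger_gap":0.08,"turn":0.12},{"finger_gap":0.08,"turn":0.12},{"finger_gap":0.08,"turn":0.12},{"finger_gap":0.08,"turn":0.12},{"finger_gap":0.08,"turn":0.024},{"finger_gap":0.08},{"finger_gap":0.08}]}}

```text
time: 1.1
tool_pos: [0.1697, 0.523, 0.2052]
ee_rot: [-3.141, 0.0, 1.726]
wrist_force: [-0.4, 1.0, 0.4]
width: 0.0803
finger_force: 0.0
```

Run:
```python
from h import *
rel(.4675,.2838,.058)
s=load('top');g=cv2.cvtColor(s['color'],cv2.COLOR_BGR2GRAY)
for n,u,v,h in(('b',203,248,.068),('a',344,250,.05),('c',134,245,.088),('d',284,258,.11)):
    r=12;p=g[v-r:v+r+1,u-r:u+r+1];m=cv2.threshold(p,165,255,0)[1]
    k,l,st,ce=cv2.connectedComponentsWithStats(m);i=l[r,r];q=ce[i]+[u-r,v-r];print(n,st[i],q,ray(s,*q,h).round(4))
```

```text
t 1.1 pos [0.1697 0.523  0.2052] rpy [-3.141  0.     1.726] w 0.0803 tool dx -0.2824 dy 0.2572 dz 0.1472
b [  6   6  11  12 110] [201.91818182 247.57272727] [0.4608 0.1081 0.068 ]
a [  5   5  16  16 200] [344.39  250.265] [ 0.4532 -0.2792  0.05  ]
c [  3   3  19  18 265] [134.08301887 244.73207547] [0.4679 0.2833 0.088 ]
d [  5   5  15  15 175] [284.4  258.16] [ 0.432  -0.1086  0.11  ]
```

Emit:
{"name": "shift_gripper", "arguments": {"ticks": [{"finger_gap":0.08,"pos":[-0.0235,0.0214,0]},{"finger_gap":0.08,"pos":[-0.0235,0.0214,0]},{"finger_gap":0.08,"pos":[-0.0235,0.0214,0]},{"finger_gap":0.08,"pos":[-0.0235,0.0214,0]},{"finger_gap":0.08,"pos":[-0.0235,0.0214,0]},{"finger_gap":0.08,"pos":[-0.0235,0.0214,0]},{"finger_gap":0.08,"pos":[-0.0235,0.0214,0]},{"finger_gap":0.08,"pos":[-0.0235,0.0214,0]},{"finger_gap":0.08,"pos":[-0.0235,0.0214,0]},{"finger_gap":0.08,"pos":[-0.0235,0.0214,0]},{"finger_gap":0.08,"pos":[-0.0235,0.0214,0]},{"finger_gap":0.08,"pos":[-0.0235,0.0214,0]},{"finger_gap":0.08},{"finger_gap":0.08},{"finger_gap":0.08}]}}

```text
time: 2.35
tool_pos: [0.4662, 0.2838, 0.2053]
ee_rot: [-3.141, -0.001, 1.725]
wrist_force: [0.0, 0.2, 0.7]
width: 0.0799
finger_force: 0.0
```

Run:
```python
from h import *
rel(.4679,.2833,.058)
shot('scene','s1.png')
```

```text
t 2.4 pos [0.4662 0.2838 0.2053] rpy [-3.141e+00 -1.000e-03  1.725e+00] w 0.0799 tool dx -0.0007 dy 0.0016 dz 0.1473
```

View pics/s1.png

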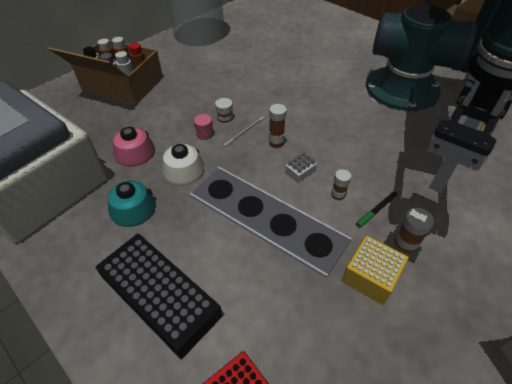

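The gripper at (455,150) hangs over jar_c (412,230) in this oblique view, consistent with being above it. Next I'll descend and close.

Emit:
{"name": "shift_gripper", "arguments": {"ticks": [{"finger_gap":0.08,"pos":[0,0.0016,0.03]},{"finger_gap":0.08,"pos":[0,0,0.03]},{"finger_gap":0.08,"pos":[0,0,0.03]},{"finger_gap":0.08,"pos":[0,0,0.03]},{"finger_gap":0.08,"pos":[0,0,0.027]},{"finger_gap":0.08},{"finger_gap":0.03},{"finger_gap":0.03},{"finger_gap":0.03},{"finger_gap":0.03},{"finger_gap":0.03},{"finger_gap":0.03},{"finger_gap":0.03},{"finger_gap":0.03}]}}

```text
time: 3.57
tool_pos: [0.4692, 0.2844, 0.0605]
ee_rot: [3.138, -0.001, 1.724]
wrist_force: [-1.5, -0.8, 5.8]
width: 0.0495
finger_force: 30.0
```

```bash
python3 -c "
from h import *
rel(.612,.0767)"
```

```text
t 3.6 pos [0.4692 0.2844 0.0605] rpy [ 3.138e+00 -1.000e-03  1.724e+00] w 0.0495 tool dx -0.2270 dy 0.1095
```

Gripped on the cap, with a 49.5 mm opening. Now lift and carry to the third disc from the mixer.

Emit:
{"name": "shift_gripper", "arguments": {"ticks": [{"finger_gap":0.03,"pos":[0,0,-0.02]},{"finger_gap":0.03,"pos":[0,0,-0.03]},{"finger_gap":0.03,"pos":[0,0,-0.03]},{"finger_gap":0.03,"pos":[-0.0227,0.011,0]},{"finger_gap":0.03,"pos":[-0.0227,0.011,0]},{"finger_gap":0.03,"pos":[-0.0227,0.011,0]},{"finger_gap":0.03,"pos":[-0.0227,0.011,0]},{"finger_gap":0.03,"pos":[-0.0227,0.011,0]},{"finger_gap":0.03,"pos":[-0.0227,0.011,0]},{"finger_gap":0.03,"pos":[-0.0227,0.011,0]},{"finger_gap":0.03,"pos":[-0.0227,0.011,0]},{"finger_gap":0.03,"pos":[-0.0227,0.011,0]},{"finger_gap":0.03,"pos":[-0.0227,0.011,0]},{"finger_gap":0.03},{"finger_gap":0.03},{"finger_gap":0.03},{"finger_gap":0.03}]}}

```text
time: 4.98
tool_pos: [0.6108, 0.0772, 0.1382]
ee_rot: [-3.141, -0.001, 1.725]
wrist_force: [-0.2, -1.1, 0.4]
width: 0.0496
finger_force: 30.0
```

```bash
python3 -c "
from h import *
rel(.612,.0767,.0705)"
```

```text
t 5.0 pos [0.6108 0.0772 0.1382] rpy [-3.141e+00 -1.000e-03  1.725e+00] w 0.0496 tool dx -0.0006 dy 0.0011 dz 0.0677
```

Emit:
{"name": "shift_gripper", "arguments": {"ticks": [{"finger_gap":0.03,"pos":[0,0.001,0.02]},{"finger_gap":0.03,"pos":[0,0,0.02]},{"finger_gap":0.03,"pos":[0,0,0.02]},{"finger_gap":0.03,"pos":[0,0,0.004]},{"finger_gap":0.03,"pos":[0,0,0.002]},{"finger_gap":0.03},{"finger_gap":0.03},{"finger_gap":0.03}]}}

```text
time: 5.65
tool_pos: [0.6135, 0.0767, 0.0744]
ee_rot: [3.138, 0.0, 1.724]
wrist_force: [-0.6, 0.3, -1.4]
width: 0.0493
finger_force: 30.0
```

Run:
```python
from h import *
rel(.612,.0767,.0695)
s=shot('scene','s2.png');cv2.imwrite('pics/c2.png',cv2.resize(s['color'][100:300,180:440],None,fx=3,fy=3,interpolation=cv2.INTER_CUBIC))
```

```text
t 5.7 pos [0.6135 0.0767 0.0744] rpy [3.138 0.    1.724] w 0.0493 tool dx 0.0003 dy -0.0015 dz 0.0049
```

View pics/c2.png

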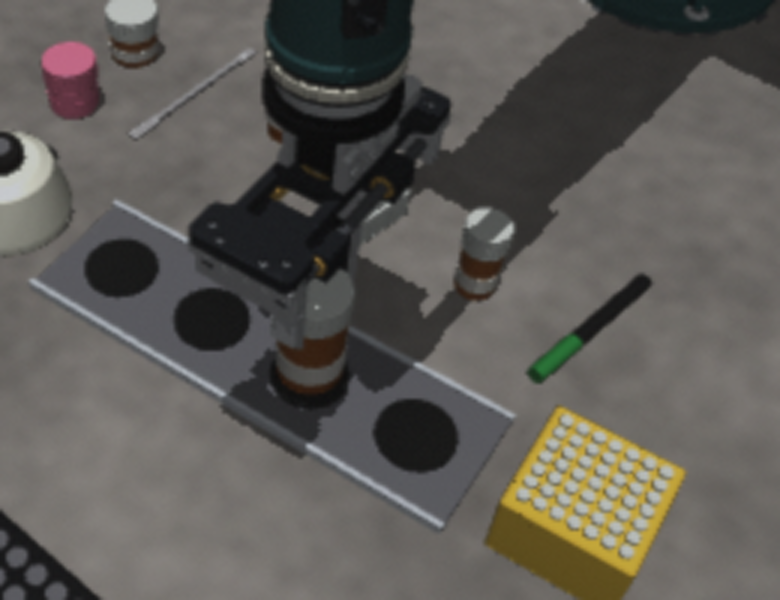

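Jar_c hangs over the third disc, with its base at (312,385) inside the black ring and slightly above it. I'll lower the last 4–5 mm gently.

Emit:
{"name": "shift_gripper", "arguments": {"ticks": [{"finger_gap":0.03,"pos":[0,0,0.002]},{"finger_gap":0.03,"pos":[0,0,0.001]},{"finger_gap":0.03,"pos":[0,0,0.001]},{"finger_gap":0.03},{"finger_gap":0.03}]}}

```text
time: 6.12
tool_pos: [0.6128, 0.0763, 0.0695]
ee_rot: [3.14, 0.0, 1.724]
wrist_force: [-2.0, -0.8, 5.0]
width: 0.0496
finger_force: 30.0
```

Contact (5 N up). Release and rise.

Emit:
{"name": "shift_gripper", "arguments": {"ticks": [{"finger_gap":0.08},{"finger_gap":0.08},{"finger_gap":0.08},{"finger_gap":0.08},{"finger_gap":0.08,"pos":[0,0,-0.02]},{"finger_gap":0.08,"pos":[0,0,-0.03]},{"finger_gap":0.08,"pos":[0,0,-0.03]},{"finger_gap":0.08,"pos":[0,0,-0.03]},{"finger_gap":0.08,"pos":[0,0,-0.03]},{"finger_gap":0.08},{"finger_gap":0.08}]}}

```text
time: 7.03
tool_pos: [0.6137, 0.0765, 0.2109]
ee_rot: [3.136, 0.001, 1.724]
wrist_force: [0.2, -0.1, -0.4]
width: 0.0799
finger_force: 0.0
```

```bash
python3 -c "
from h import *
rel(.432,-.1086,.080)"
```

```text
t 7.0 pos [0.6137 0.0765 0.2109] rpy [3.136e+00 1.000e-03 1.724e+00] w 0.0799 tool dx -0.1552 dy -0.2078 dz 0.1309
```

Emit:
{"name": "shift_gripper", "arguments": {"ticks": [{"finger_gap":0.08,"pos":[-0.0155,-0.0208,0]},{"finger_gap":0.08,"pos":[-0.0155,-0.0208,0]},{"finger_gap":0.08,"pos":[-0.0155,-0.0208,0]},{"finger_gap":0.08,"pos":[-0.0155,-0.0208,0]},{"finger_gap":0.08,"pos":[-0.0155,-0.0208,0]},{"finger_gap":0.08,"pos":[-0.0155,-0.0208,0]},{"finger_gap":0.08,"pos":[-0.0155,-0.0208,0]},{"finger_gap":0.08,"pos":[-0.0155,-0.0208,0]},{"finger_gap":0.08,"pos":[-0.0155,-0.0208,0]},{"finger_gap":0.08,"pos":[-0.0155,-0.0208,0]},{"finger_gap":0.08},{"finger_gap":0.08},{"finger_gap":0.08}]}}

```text
time: 8.12
tool_pos: [0.4303, -0.108, 0.207]
ee_rot: [-3.14, -0.002, 1.724]
wrist_force: [-0.1, 0.1, -0.6]
width: 0.08
finger_force: 0.0
```

Run:
```python
from h import *
rel(.432,-.1086,.080)
s=shot('top','t2.png');cv2.imwrite('pics/c3.png',cv2.resize(s['color'][150:290,120:365],None,fx=3.2,fy=3.2,interpolation=cv2.INTER_CUBIC))
```

```text
t 8.1 pos [ 0.4303 -0.108   0.207 ] rpy [-3.140e+00 -2.000e-03  1.724e+00] w 0.0800 tool dx -0.0009 dy 0.0016 dz 0.1270
```

View pics/c3.png

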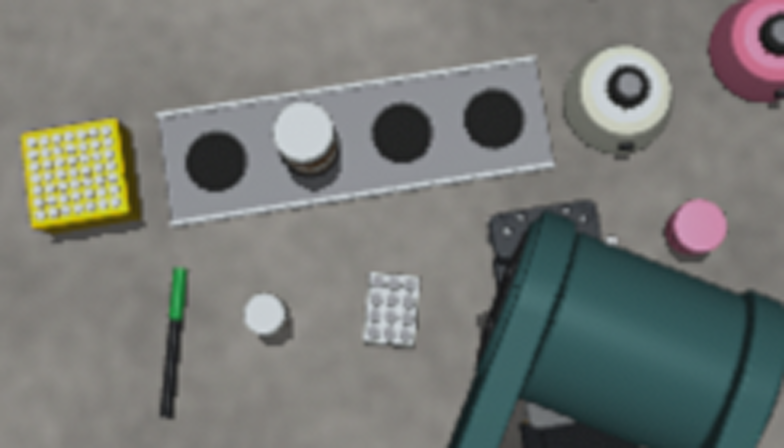

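Jar_c stands on its disc, cap at (304,132) in the crop, and the tool is over jar_d. Next I'll grasp jar_d.

Emit:
{"name": "shift_gripper", "arguments": {"ticks": [{"finger_gap":0.08,"pos":[0,0.001,0.03]},{"finger_gap":0.08,"pos":[0,0,0.03]},{"finger_gap":0.08,"pos":[0,0,0.03]},{"finger_gap":0.08,"pos":[0,0,0.03]},{"finger_gap":0.08,"pos":[0,0,0.007]},{"finger_gap":0.08},{"finger_gap":0.03},{"finger_gap":0.03},{"finger_gap":0.03},{"finger_gap":0.03},{"finger_gap":0.03},{"finger_gap":0.03},{"finger_gap":0.03},{"finger_gap":0.03}]}}

```text
time: 9.33
tool_pos: [0.4319, -0.1085, 0.082]
ee_rot: [3.14, 0.0, 1.724]
wrist_force: [1.2, -0.0, 1.7]
width: 0.0394
finger_force: 30.0
```

Run:
```python
from h import *
rel(.5987,.1609)
s=load('top');g=cv2.cvtColor(s['color'],cv2.COLOR_BGR2GRAY)
u,v,r=214,191,13;m=cv2.threshold(g[v-r:v+r+1,u-r:u+r+1],165,255,0)[1]
k,l,st,ce=cv2.connectedComponentsWithStats(m);i=l[r,r];q=ce[i]+[u-r,v-r];print('c placed',st[i],ray(s,*q,.097),'want .6118 .0767')
```

```text
t 9.3 pos [ 0.4319 -0.1085  0.082 ] rpy [3.14  0.    1.724] w 0.0394 tool dx 0.2408 dy 0.2059 
c placed [  4   4  19  18 261] [0.61128601 0.07505303 0.097     ] want .6118 .0767
```

Emit:
{"name": "shift_gripper", "arguments": {"ticks": [{"finger_gap":0.03,"pos":[0,0,-0.02]},{"finger_gap":0.03,"pos":[0,0,-0.03]},{"finger_gap":0.03,"pos":[0,0,-0.03]},{"finger_gap":0.03,"pos":[0,0,-0.03]},{"finger_gap":0.03,"pos":[0,0,-0.02]},{"finger_gap":0.03,"pos":[0.024,0.0206,0]},{"finger_gap":0.03,"pos":[0.024,0.0206,0]},{"finger_gap":0.03,"pos":[0.024,0.0206,0]},{"finger_gap":0.03,"pos":[0.024,0.0206,0]},{"finger_gap":0.03,"pos":[0.024,0.0206,0]},{"finger_gap":0.03,"pos":[0.024,0.0206,0]},{"finger_gap":0.03,"pos":[0.024,0.0206,0]},{"finger_gap":0.03,"pos":[0.024,0.0206,0]},{"finger_gap":0.03,"pos":[0.024,0.0206,0]},{"finger_gap":0.03,"pos":[0.024,0.0206,0]},{"finger_gap":0.03},{"finger_gap":0.03},{"finger_gap":0.03}]}}

```text
time: 10.83
tool_pos: [0.598, 0.1598, 0.2106]
ee_rot: [-3.14, 0.001, 1.724]
wrist_force: [-0.1, -0.6, -0.8]
width: 0.0393
finger_force: 30.0
```

```bash
python3 -c "
from h import *
rel(.5987,.1609,.091)"
```

```text
t 10.8 pos [0.598  0.1598 0.2106] rpy [-3.140e+00  1.000e-03  1.724e+00] w 0.0393 tool dx 0.0010 dy 0.0008 dz 0.1196
```

Emit:
{"name": "shift_gripper", "arguments": {"ticks": [{"finger_gap":0.03,"pos":[0.001,0.0005,0.03]},{"finger_gap":0.03,"pos":[0,0,0.03]},{"finger_gap":0.03,"pos":[0,0,0.03]},{"finger_gap":0.03,"pos":[0,0,0.018]},{"finger_gap":0.03,"pos":[0,0,0.005]},{"finger_gap":0.03,"pos":[0,0,0.003]},{"finger_gap":0.03},{"finger_gap":0.03},{"finger_gap":0.03}]}}

```text
time: 11.58
tool_pos: [0.6001, 0.1613, 0.098]
ee_rot: [3.137, -0.0, 1.724]
wrist_force: [0.3, 0.7, -2.0]
width: 0.0397
finger_force: 30.0
```

Emit:
{"name": "shift_gripper", "arguments": {"ticks": [{"finger_gap":0.03,"pos":[0,0,0.002]},{"finger_gap":0.03,"pos":[0,0,0.002]},{"finger_gap":0.03},{"finger_gap":0.03},{"finger_gap":0.03}]}}

```text
time: 12.0
tool_pos: [0.5988, 0.1614, 0.0915]
ee_rot: [-3.142, -0.0, 1.724]
wrist_force: [0.2, -0.1, -1.0]
width: 0.0395
finger_force: 30.0
```

Emit:
{"name": "shift_gripper", "arguments": {"ticks": [{"finger_gap":0.03,"pos":[0,0,0.001]},{"finger_gap":0.03,"pos":[0,0,0.001]},{"finger_gap":0.03},{"finger_gap":0.03},{"finger_gap":0.03}]}}

```text
time: 12.42
tool_pos: [0.5991, 0.1615, 0.091]
ee_rot: [3.14, -0.0, 1.724]
wrist_force: [-1.8, 0.4, 5.1]
width: 0.0397
finger_force: 30.0
```

Contact. Release, rise, and go to jar_b at (0.461, 0.1075).

Emit:
{"name": "shift_gripper", "arguments": {"ticks": [{"finger_gap":0.07},{"finger_gap":0.07},{"finger_gap":0.07},{"finger_gap":0.07},{"finger_gap":0.07,"pos":[0,0,-0.02]},{"finger_gap":0.07,"pos":[0,0,-0.03]},{"finger_gap":0.07,"pos":[0,0,-0.03]},{"finger_gap":0.07,"pos":[0,0,-0.02]},{"finger_gap":0.07},{"finger_gap":0.07}]}}

```text
time: 13.25
tool_pos: [0.5996, 0.1614, 0.1907]
ee_rot: [3.138, -0.0, 1.724]
wrist_force: [0.1, -0.3, -1.2]
width: 0.0701
finger_force: 0.0
```

```bash
python3 -c "
from h import *
rel(.4608,.1075,.038)"
```

```text
t 13.2 pos [0.5996 0.1614 0.1907] rpy [ 3.138 -0.     1.724] w 0.0701 tool dx -0.0322 dy -0.1454 dz 0.1527
```

Emit:
{"name": "shift_gripper", "arguments": {"ticks": [{"finger_gap":0.07,"pos":[-0.0064,-0.029,0]},{"finger_gap":0.07,"pos":[-0.0064,-0.029,0]},{"finger_gap":0.07,"pos":[-0.0064,-0.029,0]},{"finger_gap":0.07,"pos":[-0.0064,-0.029,0]},{"finger_gap":0.07,"pos":[-0.0064,-0.029,0]},{"finger_gap":0.07},{"finger_gap":0.07},{"finger_gap":0.07,"pos":[0,0,0.03]},{"finger_gap":0.07,"pos":[0,0,0.03]},{"finger_gap":0.07},{"finger_gap":0.07}]}}

```text
time: 14.17
tool_pos: [0.4594, 0.1076, 0.1269]
ee_rot: [-3.136, -0.0, 1.724]
wrist_force: [0.2, -0.4, 0.2]
width: 0.0697
finger_force: 0.0
```

Run:
```python
from h import *
rel(.4608,.1075,.038)
s=shot('scene','s3.png');cv2.imwrite('pics/c4.png',cv2.resize(s['color'][90:290,180:440],None,fx=3,fy=3,interpolation=cv2.INTER_CUBIC))
```

```text
t 14.2 pos [0.4594 0.1076 0.1269] rpy [-3.136 -0.     1.724] w 0.0697 tool dx -0.0004 dy 0.0014 dz 0.0889
```

View pics/c4.png

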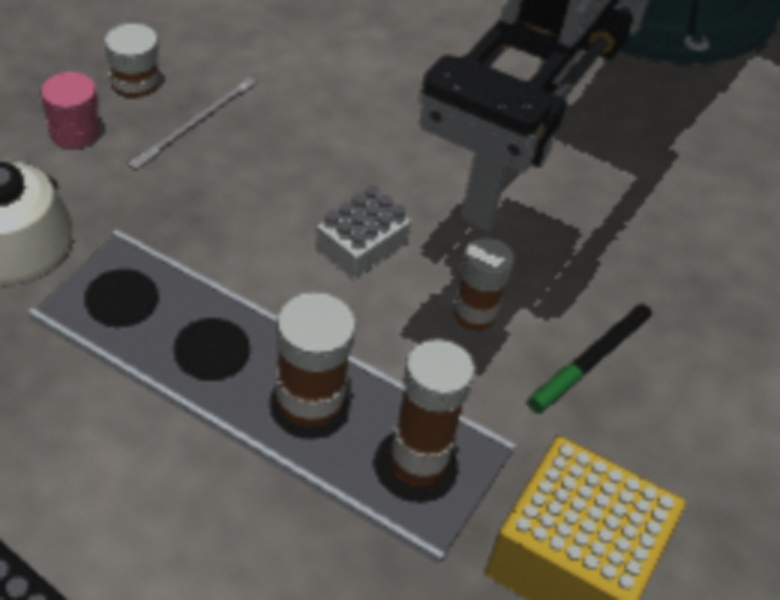

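Jars c (312,400) and d (425,460) stand centred on their discs, and jar_b (485,285) lies below the fingers. Grasp it.

Emit:
{"name": "shift_gripper", "arguments": {"ticks": [{"finger_gap":0.07,"pos":[0,0.001,0.03]},{"finger_gap":0.07,"pos":[0,0,0.03]},{"finger_gap":0.07,"pos":[0,0,0.027]},{"finger_gap":0.07},{"finger_gap":0.03},{"finger_gap":0.03},{"finger_gap":0.03},{"finger_gap":0.03},{"finger_gap":0.03},{"finger_gap":0.03},{"finger_gap":0.03},{"finger_gap":0.03}]}}

```text
time: 15.22
tool_pos: [0.4622, 0.1078, 0.0436]
ee_rot: [3.14, 0.0, 1.724]
wrist_force: [-0.3, 1.4, 3.9]
width: 0.0334
finger_force: 30.0
```

```bash
python3 -c "
from h import *
rel(.6246,-.0072)"
```

```text
t 15.2 pos [0.4622 0.1078 0.0436] rpy [3.14  0.    1.724] w 0.0334 tool dx -0.1385 dy 0.1430
```

Emit:
{"name": "shift_gripper", "arguments": {"ticks": [{"finger_gap":0.03,"pos":[0,0,-0.02]},{"finger_gap":0.03,"pos":[0,0,-0.03]},{"finger_gap":0.03,"pos":[0,0,-0.03]},{"finger_gap":0.03,"pos":[0,0,-0.02]},{"finger_gap":0.03,"pos":[-0.0198,0.0204,0]},{"finger_gap":0.03,"pos":[-0.0198,0.0204,0]},{"finger_gap":0.03,"pos":[-0.0198,0.0204,0]},{"finger_gap":0.03,"pos":[-0.0198,0.0204,0]},{"finger_gap":0.03,"pos":[-0.0198,0.0204,0]},{"finger_gap":0.03,"pos":[-0.0198,0.0204,0]},{"finger_gap":0.03,"pos":[-0.0198,0.0204,0]},{"finger_gap":0.03},{"finger_gap":0.03},{"finger_gap":0.03}]}}

```text
time: 16.38
tool_pos: [0.6229, -0.0071, 0.1416]
ee_rot: [-3.14, -0.001, 1.724]
wrist_force: [0.2, -0.8, -0.8]
width: 0.0332
finger_force: 30.0
```

```bash
python3 -c "
from h import *
rel(.6246,-.0072,.0526)"
```

```text
t 16.4 pos [ 0.6229 -0.0071  0.1416] rpy [-3.140e+00 -1.000e-03  1.724e+00] w 0.0332 tool dx -0.0003 dy 0.0017 dz 0.0890
```

Emit:
{"name": "shift_gripper", "arguments": {"ticks": [{"finger_gap":0.03,"pos":[0,0.001,0.03]},{"finger_gap":0.03,"pos":[0,0,0.03]},{"finger_gap":0.03,"pos":[0,0,0.018]},{"finger_gap":0.03,"pos":[0,0,0.006]},{"finger_gap":0.03,"pos":[0,0,0.002]},{"finger_gap":0.03},{"finger_gap":0.03},{"finger_gap":0.03}]}}

```text
time: 17.05
tool_pos: [0.6259, -0.0072, 0.0589]
ee_rot: [3.138, 0.001, 1.724]
wrist_force: [0.3, -0.5, -0.7]
width: 0.0335
finger_force: 30.0
```

Emit:
{"name": "shift_gripper", "arguments": {"ticks": [{"finger_gap":0.03,"pos":[0,0,0.002]},{"finger_gap":0.03,"pos":[0,0,0.002]},{"finger_gap":0.03,"pos":[0,0,0.001]},{"finger_gap":0.03},{"finger_gap":0.03},{"finger_gap":0.03}]}}

```text
time: 17.55
tool_pos: [0.6252, -0.0074, 0.0526]
ee_rot: [3.14, 0.0, 1.724]
wrist_force: [-2.0, 0.5, 5.1]
width: 0.0332
finger_force: 30.0
```

Contact. Release, rise, and head for jar_a at (0.4532, -0.2792).

Emit:
{"name": "shift_gripper", "arguments": {"ticks": [{"finger_gap":0.075},{"finger_gap":0.075},{"finger_gap":0.075},{"finger_gap":0.075},{"finger_gap":0.075,"pos":[0,0,-0.02]},{"finger_gap":0.075,"pos":[0,0,-0.03]},{"finger_gap":0.075,"pos":[0,0,-0.03]},{"finger_gap":0.075,"pos":[0,0,-0.02]},{"finger_gap":0.075},{"finger_gap":0.075}]}}

```text
time: 18.38
tool_pos: [0.6254, -0.0074, 0.1526]
ee_rot: [3.139, 0.001, 1.724]
wrist_force: [0.6, -0.4, 0.2]
width: 0.0752
finger_force: 0.0
```

```bash
python3 -c "
from h import *
rel(.4532,-.2792,.020)"
```

```text
t 18.4 pos [ 0.6254 -0.0074  0.1526] rpy [3.139e+00 1.000e-03 1.724e+00] w 0.0752 tool dx -0.2424 dy -0.2116 dz 0.1326
```

Pink jar lies about 84 mm from jar_a along the closing line, so I'll open only 64 mm there.

Emit:
{"name": "shift_gripper", "arguments": {"ticks": [{"finger_gap":0.064,"pos":[-0.0242,-0.0212,0]},{"finger_gap":0.064,"pos":[-0.0242,-0.0212,0]},{"finger_gap":0.064,"pos":[-0.0242,-0.0212,0]},{"finger_gap":0.064,"pos":[-0.0242,-0.0212,0]},{"finger_gap":0.064,"pos":[-0.0242,-0.0212,0]},{"finger_gap":0.064,"pos":[-0.0242,-0.0212,0]},{"finger_gap":0.064,"pos":[-0.0242,-0.0212,0]},{"finger_gap":0.064,"pos":[-0.0242,-0.0212,0]},{"finger_gap":0.064,"pos":[-0.0242,-0.0212,0]},{"finger_gap":0.064,"pos":[-0.0242,-0.0212,0]},{"finger_gap":0.064},{"finger_gap":0.064},{"finger_gap":0.064,"pos":[0,0,0.03]},{"finger_gap":0.064,"pos":[0,0,0.03]},{"finger_gap":0.064},{"finger_gap":0.064}]}}

```text
time: 19.72
tool_pos: [0.4508, -0.2764, 0.0885]
ee_rot: [-3.137, -0.005, 1.725]
wrist_force: [-0.1, 0.3, 1.3]
width: 0.0641
finger_force: 0.0
```

Run:
```python
from h import *
rel(.4532,-.2792,.02)
s=shot('scene','s4.png');cv2.imwrite('pics/c5.png',cv2.resize(s['color'][60:260,130:390],None,fx=3,fy=3,interpolation=cv2.INTER_CUBIC))
```

```text
t 19.7 pos [ 0.4508 -0.2764  0.0885] rpy [-3.137 -0.005  1.725] w 0.0641 tool dx -0.0032 dy 0.0020 dz 0.0685
```

View pics/c5.png

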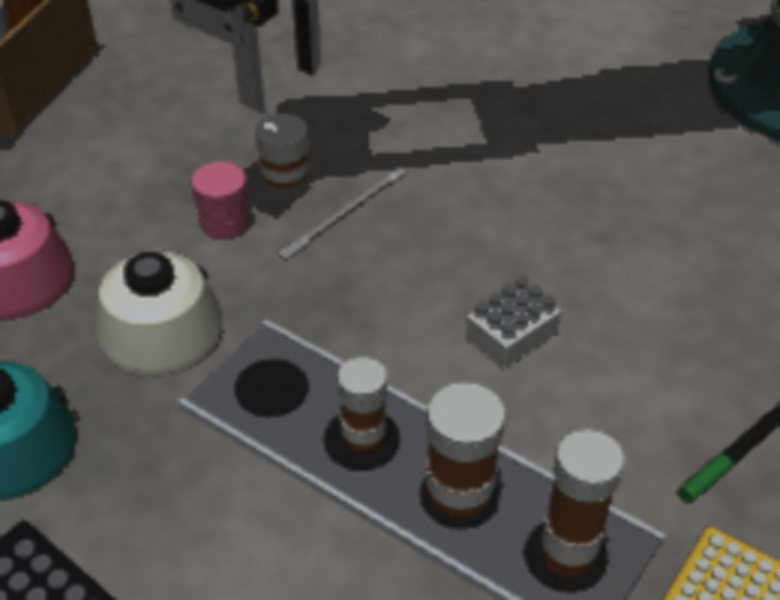

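Jars b, c and d stand on their discs at (362,435), (462,485) and (568,550). The fingers at (250,80) and (305,40) straddle jar_a (283,150), clear of the pink jar (222,200).

Emit:
{"name": "shift_gripper", "arguments": {"ticks": [{"finger_gap":0.064,"pos":[-0.003,0.001,0.025]},{"finger_gap":0.064,"pos":[0,0,0.025]},{"finger_gap":0.064,"pos":[0,0,0.016]},{"finger_gap":0.064},{"finger_gap":0.064},{"finger_gap":0.03},{"finger_gap":0.03},{"finger_gap":0.03},{"finger_gap":0.03},{"finger_gap":0.03},{"finger_gap":0.03},{"finger_gap":0.03}]}}

```text
time: 20.77
tool_pos: [0.4546, -0.2824, 0.0274]
ee_rot: [3.139, 0.002, 1.724]
wrist_force: [0.7, 0.5, 5.5]
width: 0.0454
finger_force: 30.0
```

```bash
python3 -c "
from h import *
rel(.6377,-.0906)"
```

```text
t 20.8 pos [ 0.4546 -0.2824  0.0274] rpy [3.139e+00 2.000e-03 1.724e+00] w 0.0454 tool dx 0.1616 dy 0.2102
```

Emit:
{"name": "shift_gripper", "arguments": {"ticks": [{"finger_gap":0.03,"pos":[0,0,-0.02]},{"finger_gap":0.03,"pos":[0,0,-0.03]},{"finger_gap":0.03,"pos":[0,0,-0.03]},{"finger_gap":0.03,"pos":[0,0,-0.03]},{"finger_gap":0.03,"pos":[0.0159,0.021,0]},{"finger_gap":0.03,"pos":[0.0159,0.021,0]},{"finger_gap":0.03,"pos":[0.0159,0.021,0]},{"finger_gap":0.03,"pos":[0.0159,0.021,0]},{"finger_gap":0.03,"pos":[0.0159,0.021,0]},{"finger_gap":0.03,"pos":[0.0159,0.021,0]},{"finger_gap":0.03,"pos":[0.0159,0.021,0]},{"finger_gap":0.03,"pos":[0.0159,0.021,0]},{"finger_gap":0.03,"pos":[0.0159,0.021,0]},{"finger_gap":0.03,"pos":[0.0159,0.021,0]},{"finger_gap":0.03},{"finger_gap":0.03},{"finger_gap":0.03}]}}

```text
time: 22.18
tool_pos: [0.6362, -0.0928, 0.1349]
ee_rot: [-3.14, 0.0, 1.724]
wrist_force: [-0.6, 0.0, -0.4]
width: 0.0454
finger_force: 30.0
```

```bash
python3 -c "
from h import *
rel(.6377,-.0936,.0364)"
```

```text
t 22.2 pos [ 0.6362 -0.0928  0.1349] rpy [-3.14   0.     1.724] w 0.0454 tool dx -0.0010 dy 0.0014 dz 0.0985
```

Emit:
{"name": "shift_gripper", "arguments": {"ticks": [{"finger_gap":0.03,"pos":[0,0.0005,0.03]},{"finger_gap":0.03,"pos":[0,0,0.03]},{"finger_gap":0.03,"pos":[0,0,0.026]},{"finger_gap":0.03,"pos":[0,0,0.004]},{"finger_gap":0.03,"pos":[0,0,0.002]},{"finger_gap":0.03},{"finger_gap":0.03},{"finger_gap":0.03}]}}

```text
time: 22.85
tool_pos: [0.6388, -0.093, 0.0463]
ee_rot: [3.137, 0.002, 1.723]
wrist_force: [-0.3, -0.0, -0.5]
width: 0.0455
finger_force: 30.0
```

```bash
python3 -c "
from h import *
rel(.6377,-.0936,.0364)
s=shot('scene','s5.png');cv2.imwrite('pics/c6.png',cv2.resize(s['color'][120:250,160:390],None,fx=3.4,fy=3.4,interpolation=cv2.INTER_CUBIC))"
```

```text
t 22.9 pos [ 0.6388 -0.093   0.0463] rpy [3.137e+00 2.000e-03 1.723e+00] w 0.0455 tool dx -0.0004 dy -0.0011 dz 0.0099
```

View pics/c6.png

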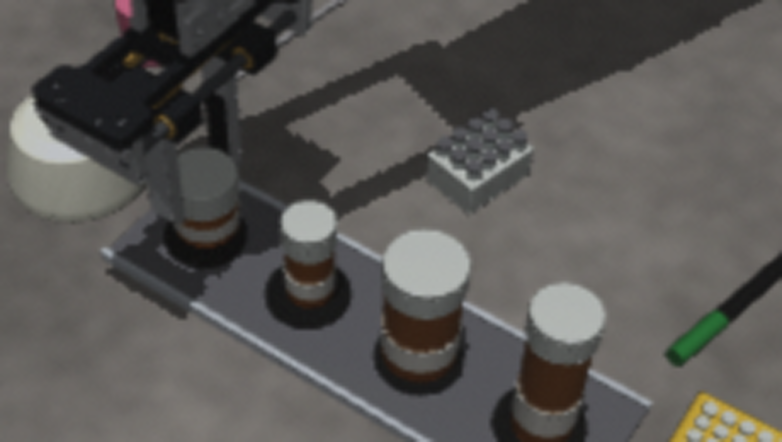

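Jar_a's base (207,238) is within the first disc and still a few mm above it. Lower to contact.

Emit:
{"name": "shift_gripper", "arguments": {"ticks": [{"finger_gap":0.03,"pos":[0,0,0.003]},{"finger_gap":0.03,"pos":[0,0,0.002]},{"finger_gap":0.03,"pos":[0,0,0.001]},{"finger_gap":0.03,"pos":[0,0,0.001]},{"finger_gap":0.03},{"finger_gap":0.03},{"finger_gap":0.03}]}}

```text
time: 23.48
tool_pos: [0.6372, -0.0923, 0.0365]
ee_rot: [-3.142, -0.0, 1.724]
wrist_force: [-0.5, -0.4, 0.7]
width: 0.0455
finger_force: 30.0
```

Emit:
{"name": "shift_gripper", "arguments": {"ticks": [{"finger_gap":0.03,"pos":[0,0,0.001]},{"finger_gap":0.03},{"finger_gap":0.03}]}}

```text
time: 23.73
tool_pos: [0.6373, -0.0923, 0.0365]
ee_rot: [3.141, -0.0, 1.724]
wrist_force: [-1.7, 0.4, 5.6]
width: 0.0455
finger_force: 30.0
```

Contact. Release, rise and back away, then check.

Emit:
{"name": "shift_gripper", "arguments": {"ticks": [{"finger_gap":0.075},{"finger_gap":0.075},{"finger_gap":0.075},{"finger_gap":0.075},{"finger_gap":0.075,"pos":[0,0,-0.02]},{"finger_gap":0.075,"pos":[0,0,-0.03]},{"finger_gap":0.075,"pos":[0,0,-0.03]},{"finger_gap":0.075,"pos":[0,0,-0.03]},{"finger_gap":0.075,"pos":[0,0,-0.03]},{"finger_gap":0.075,"pos":[0,-0.03,-0.02]},{"finger_gap":0.075,"pos":[0,-0.03,0]},{"finger_gap":0.075,"pos":[0,-0.03,0]},{"finger_gap":0.075,"pos":[0,-0.03,0]},{"finger_gap":0.075,"pos":[0,-0.03,0]},{"finger_gap":0.075,"pos":[0,-0.03,0]},{"finger_gap":0.075,"pos":[0,-0.03,0]},{"finger_gap":0.075,"pos":[0,-0.03,0]},{"finger_gap":0.075},{"finger_gap":0.075}]}}

```text
time: 25.32
tool_pos: [0.3995, -0.1292, 0.1957]
ee_rot: [3.14, 0.001, 1.722]
wrist_force: [1.1, -0.5, -0.4]
width: 0.0749
finger_force: 0.0
```

Run:
```python
from h import *
rel(0,0)
s=shot('top','t9.png');shot('scene','s9.png')
c=load('scene')['color'];a=cv2.resize(s['color'][150:280,120:365],(735,390),interpolation=cv2.INTER_CUBIC);b=cv2.resize(c[145:265,170:415],(735,200*9//5),interpolation=cv2.INTER_CUBIC)
cv2.imwrite('pics/c7.png',cv2.resize(np.vstack([a,b]),None,fx=.79,fy=.79,interpolation=cv2.INTER_AREA))
g=cv2.cvtColor(s['color'],cv2.COLOR_BGR2GRAY)
for n,h,x,y in(('a',.059,.6377,-.0906),('b',.077,.6246,-.0072),('c',.097,.6118,.0767),('d',.119,.5987,.1609)):
    u,v=np.round(proj(s,(x,y,h))).astype(int);r=13;m=cv2.threshold(g[v-r:v+r+1,u-r:u+r+1],165,255,0)[1]
    k,l,st,ce=cv2.connectedComponentsWithStats(m);i=l[r,r];q=ce[i]+[u-r,v-r];print(n,st[i],'err mm',((ray(s,*q,h)[:2]-[x,y])*1000).round(1))
```

```text
t 25.3 pos [ 0.3995 -0.1292  0.1957] rpy [3.140e+00 1.000e-03 1.722e+00] w 0.0749 tool dx 0.1880 dy -0.3755 
a [  5   6  16  15 195] err mm [-1.3  1.5]
b [  8   8  12  11 107] err mm [-0.7 -0.2]
c [  4   5  19  18 260] err mm [-0.5 -1.7]
d [  6   6  15  14 170] err mm [0.2 0.8]
```

View pics/c7.png

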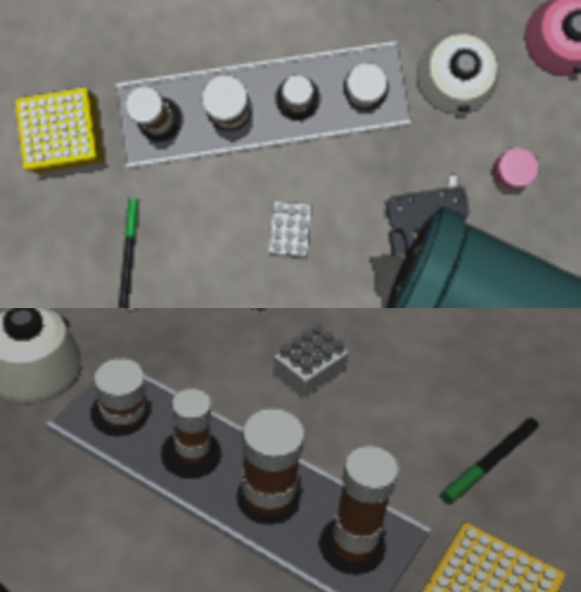

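All four jars are upright and within 2 mm of their disc centres: a (366,86), b (298,95), c (226,102) and d (150,107), counting from the mixer. The rack looks unmoved. Handing in.

```bash
python3 -c "
from bench import *
print(close_job())"
```

```text
the job is handed in; nothing more can be done
None
```

The job is handed in: jars a, b, c and d stand upright on the discs in height order, shortest beside the white mixer, each within about 2 mm of its disc centre, and the rack was left alone.

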